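Lock a stop screw: hold the lower nut with a spanner, tighten the jam nut

ROBOT

A 6-joint arm with a two-finger parallel gripper is mounted at the origin on a cart in front of the work surface, level with it; the furniture and walls round the work are solid. World frame = base frame: x ahead of the robot, y to its left, z up, the work surface at z = 0. Lengths are in m, angles in rad, forces in N, time in s.
With the tool pointing down it reaches from about 0.375 to 0.9 m from the base axis. Payload 3.1 kg.
Tool frame: the origin (TCP) lies between the finger pads; the fingertips stand 22 mm ahead of it and the grasp point (between the pads) lies 3 mm ahead of it; z points along the fingers, y is the line along which they close (so a half turn about z gives the same grasp; the last joint's range is limited). The gripper opens to 87 mm and grips with 3 to 60 N. Pads are 19 mm wide; open, the fingers measure 117 mm over their backs; the gripper's body (75 mm by 190 mm) begins 51 mm behind the grasp point.
Start: joints at [1.107, 0.527, 1.433, -0, 1.181, -0.178], TCP at [0.176, 0.6, 0.245] pointing down, gripper open.
Joint ranges: [-3.08, 3.08], [-0.75, 2.2], [0.22, 2.44], [-1.43, 4.57], [0, 2.65], [-2.85, 2.85]. Speed limits (rad/s): [2.79, 2.79, 3.14, 3.14, 3.14, 3.14].

INTERFACE

Orientations are given as a unit quaternion [x, y, z, w].
In Python, from rig import robot gives the robot as it stands.
- The arm moves only by the tool move_arm, never from a script. Its argument "series" is text: rows parted by semicolons, each of 6 numbers parted by spaces: the shift along the tool's x, y, z in mm, then the turn, a rotation vector about the tool's x, y, z in degrees. In form: dx dy dz ax ay az; .... A call has 1 to 8 rows; each row is the pose to reach, as a shift and turn from the pose commanded when the call began, along the tool's axes at that moment; what a row does not reach only later rows make up. A row lasts 1/12 s, in which the tool goes at most 41.7 mm and 7.16 degrees, less where a joint would pass 70% of its speed; a pose out of reach is approached as far as the arm can. A call with a gripper value outside its range is refused whole. "jaw" is the opening, from 0 (shut) to 1 (fully open), set as the call begins (left out, the last holds). The fingers move at their own pace and stop on an object; "newtons" is the grip in N (left out, the last holds). Time passes only in rows, so rows that repeat a pose let the fingers close. It gives the time, the measured TCP pose, the force, the opening and the grip force at its end, in the units of the state.
- robot.get_obs(): the state, without advancing time (a new reading comes with each control period).
- robot.camera(name): name is "scene" or "side" or "wrist"; returns a dict with "img" (480x640x3 uint8, red, green, blue), "mtx" (3x3 intrinsics, pixels), "distortion" ([k1, k2, p1, p2, k3] as OpenCV has them; the pictures are not rectified), "world_to_cam" (4x4, takes a point from world to camera coordinates). Camera axes: x right, y down, z forward; pixel columns grow to the right and rows downward; lengths in m; the calibration is good to about 2 mm. A picture is of the moment at which its call begins. There is no depth.
- robot.hand_in(): hands the job in; it is judged then, once.
Trained networks look in a picture, given as the dict that the camera call returned (one of the last four; its "shot" number tells which), for a name from the list of things; names that differ only in an ending like _2 or _b are one class to them, and where a whole thing is asked for, a point or a joint stands for the part that bears it (a point fixed in the world has none). Each returns a list of dicts, best first, with "p" (0 to 1); they miss things now and then, are a little off and sometimes report something else, mostly with a low value. They report only what shows in the picture. A call takes as long as a camera call.
- robot.search_frame(picture, thing): "xyz" ([x, y, z] in m, in world coordinates, good to about 4 mm: the middle of the surface that is visible of it).
- robot.tip_of(picture, thing): "xyz" ([x, y, z] in m, in world coordinates, good to about 4 mm: a listed point, or the origin of a listed thing).
The state is a dict: "time": time; "q": joint angles; "joint_velocities": joint speeds; "joint_torque": joint torques, N m; "position": TCP position; "tool_rot": TCP orientation; "ft_force": force on the tool from outside, world axes, zero at the start; "moment": the same for the moment, N m; "grip_width": finger opening in m; "grip_force": force on a finger pad.
Only numpy, scipy, OpenCV 4.12 (cv2) and the standard library are available. Lean on these libraries where they do the work, as an engineer would, in place of code of your own. Each camera call takes 0.05 s, during which the arm holds its last target. There are 200 camera calls.

TASK

Lock the setting of the stop screw: slide the open-ended spanner all the way onto the lower nut, with its handle lying on the arm of the stand next to the stop pin so that the pin keeps it from turning clockwise. Leave the spanner there and turn the upper (jam) nut clockwise with the gripper until it is firmly tight against the lower nut, about 0.8 N m at the gripper and not much more (1.2 N m is too much). Then let go, leaving the spanner on the nut; the lower nut must not turn away from its setting and the ring gauge, setting master and sample dish must stay where they are.

Things in the scene. Friction and masses are not known exactly. Their poses are not given: they have to be found in the camera images.
- screw_axis (a point): Point on the vertical axis of the stop screw at the stand's flat top, 40 mm above the bench. Axes are the stand's, z up. The top is a round boss 80 mm across; from it an arm of the same height (40 mm above the bench) runs to -x as far as x = -109 mm, spanning y = -14 to +28 mm. Beyond the arm's end nothing is under the handle.
- stand: The grey stop stand, fixed to the bench, foot 112 x 104 mm and 12 mm high; origin on the bench under the screw axis. The steel screw (24 mm thick) rises to 91 mm above the bench and carries the two hexagon nuts, one above the other.
- stop_pin: Upright steel stop pin on the stand's arm, 12 mm across, reaching 60 mm above the bench; origin at its foot on the arm; in the stand's axes 100 mm to -x and 16 mm to +y of the screw axis. The spanner's handle belongs on its -y side, within a few mm of the pin, where the pin stops it turning clockwise (from above). The spanner's head just fits down between pin and nut.
- lower_nut (a point): Centre of the lower steel nut, 36 mm across flats, 41.5 mm across corners, 12 mm high, underside 1 mm above the stand's top. Its x axis points to a corner, two flats face its +y and -y sides; at the start its x axis is within 2 degrees of the stand's. It turns at 0.06 N m, so the jam nut drags it round unless it is held.
- lower_nut_body (a joint): Angle of the lower nut (rad), growing clockwise seen from above. The setting is the value at the start; up to about 0.35 rad of change, the play in spanner and pin, is harmless.
- jam_nut (a point): Centre of the upper steel nut (jam nut), 36 mm across flats, 41.5 mm across corners, 20 mm high: underside 53.5 mm, top 73.5 mm above the bench (3.5 mm above a spanner lying on the stand). Its x axis points to a corner; flats face +y and -y and every 60 degrees. The thread keeps its height.
- jam_nut_body: The jam nut as a whole, origin under its centre. Its thread is stiff: 0.2 N m turns it anywhere, and it stays where it is left. It meets the lower nut after some 0.2 to 1.6 rad of clockwise turning (not known beforehand, to be felt), then takes up to 0.3 rad of play until the spanner bears on the pin; from there the torque climbs by about 0.6 N m within some 0.1 to 0.2 rad, so go in small steps.
- spanner_mouth (a point): Centre of the mouth of the loose steel open-ended spanner, half-way up its 10 mm thickness: it falls on the nut's centre when fully home. Mouth 38 mm wide with flared lips, its floor 21.5 mm behind this point, jaws reaching 22 mm ahead; head 62 mm wide, its rear shoulders ending 42 mm behind. The x axis points out of the mouth, away from the handle; z up.
- spanner_grip (a point): Point on the spanner's handle to grasp, half-way up, 134 mm behind the mouth centre, same axes. Handle 16 mm wide (y), 10 mm thick, ending 164 mm behind the mouth centre. With the spanner home its underside is 40 mm above the bench.
- spanner: The spanner as a whole, about 140 g, balance point about 60 mm behind the mouth; origin at the mouth centre on its underside. At the start it lies flat on the tool rest, underside 25 mm above the bench.
- rest: Low grey block under the spanner at the start, 66 x 50 mm, 25 mm high, fixed to the bench, origin at the centre of its underside. Behind the work a riser shelf about 0.27 m high runs along the bench from x = 0.68 on: keep wrist and gripper on the robot's side of it.
- ring_gauge: Bystander: loose steel setting ring, 46 mm across, 14 mm high, origin under its centre.
- setting_master: Bystander: loose stepped steel setting master, 30 mm across, 43 mm high, origin under its centre.
- sample_dish: Bystander: loose glass dish with small steel caps, 64 mm across, 15 mm high, origin under its centre.

How it is judged:
By the outcome, as a careful person would: the job done as asked, in the order asked, and still so for the second after the job is handed in, with the robot touching nothing.
It also fails if it takes over 70 s, if anything falls off the work surface, if the arm or the gripper's body presses on something with over 40 N, if the wrist force passes 120 N, or if a joint passes its speed limit or range.

## Working session

There is one attempt and no reset: what is moved stays moved. The work goes in short steps, Python scripts to look and compute and a tool call to move; the robot and the scene stay as the last step left them, time stands still between calls to the robot, and variables do not carry over. Pictures are saved under pics/ and viewed, at most 10 in all, crops included, and the job is handed in when it is done.

Besides the shell and the picture viewer there is one more tool, called as name(argument=value, ...) on one line, values as JSON. move_arm: Moves the arm, as the interface text tells. Its arguments: {"type":"object","properties":{"series":{"type":"string"},"jaw":{"type":"number"},"newtons":{"type":"number"}},"required":["series"]}

```bash
mkdir -p pics
python3 - <<'E'
from rig import robot
import cv2, numpy as np
o=robot.get_obs(); print(o['position'],o['tool_rot'],o['time'])
for c in ["scene","side"]:
    p=robot.camera(c); cv2.imwrite(f"pics/{c}0.png",p["img"][:,:,::-1])
    for t in ["screw_axis","stop_pin","lower_nut","jam_nut","spanner_mouth","spanner_grip","rest","ring_gauge","setting_master","sample_dish","stand"]:
        r=robot.tip_of(p,t)[:2]; print(c,t,[(np.round(x["xyz"],4).tolist(),round(x["p"],2)) for x in r])
E
```

```text
[0.17587874 0.59903394 0.24356302] [ 1.42426884e-01  9.89804728e-01 -1.03415201e-03 -3.37187888e-04] 0.0
scene screw_axis [([0.5494, 0.1141, 0.0385], 0.7), ([0.5485, 0.1125, 0.053], 0.35)]
scene stop_pin [([0.5132, 0.0205, 0.0387], 0.51), ([0.5479, 0.1123, 0.0637], 0.48)]
scene lower_nut [([0.5467, 0.1114, 0.0525], 0.61), ([0.5528, 0.1119, 0.0636], 0.33)]
scene jam_nut [([0.5508, 0.1127, 0.0616], 0.68)]
scene spanner_mouth [([0.4716, -0.1938, 0.0278], 0.63)]
scene spanner_grip [([0.5002, -0.3281, 0.0299], 0.82)]
scene rest [([0.4812, -0.2514, -0.0023], 0.66)]
scene ring_gauge [([0.649, 0.2893, -0.0019], 0.49)]
scene setting_master [([0.5308, 0.261, 0.0029], 0.66)]
scene sample_dish [([0.6517, -0.0591, 0.0006], 0.65)]
scene stand [([0.5488, 0.1082, 0.0004], 0.89), ([0.468, -0.1925, 0.0265], 0.67)]
side screw_axis [([0.5487, 0.1094, 0.0353], 0.78), ([0.5092, 0.0135, 0.0394], 0.32)]
side stop_pin [([0.5078, 0.0167, 0.0392], 0.43)]
side lower_nut [([0.5478, 0.109, 0.0452], 0.43)]
side jam_nut [([0.5507, 0.1108, 0.0682], 0.54)]
side spanner_mouth [([0.4682, -0.1926, 0.0266], 0.93)]
side spanner_grip [([0.5021, -0.3222, 0.0318], 0.91)]
side rest [([0.4823, -0.2526, 0.0001], 0.62)]
side ring_gauge [([0.5502, 0.1155, 0.0556], 0.3)]
side setting_master [([0.5348, 0.2624, 0.0007], 0.81)]
side sample_dish [([0.5463, 0.1091, 0.002], 0.18)]
side stand [([0.5453, 0.1073, 0.0057], 0.7)]
```

```bash
ls
```

```text
pics
```

View pics/scene0.png

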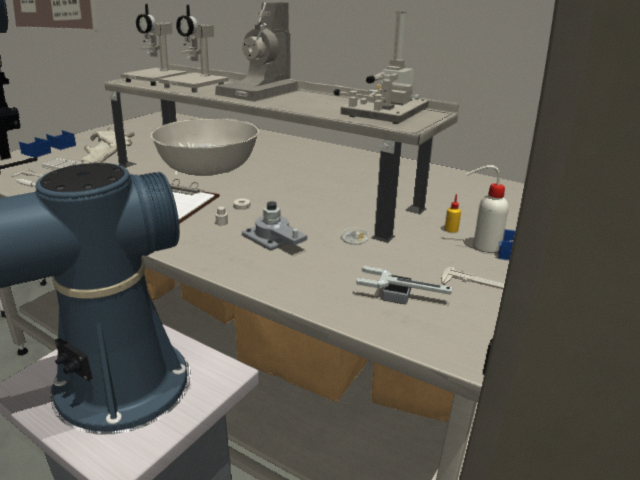

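View pics/side0.png

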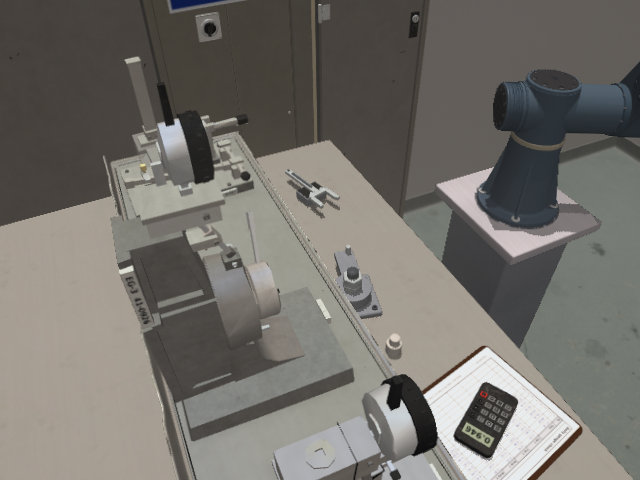

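The networks agree with the pictures: the stand sits near (272,222) in the scene view, its arm pointing to the robot's right with the pin at its end. The spanner lies on the rest near (400,285). I'll move over the stand and look from close up with the wrist camera.

```bash
cat > h.py <<'E'
from rig import robot
import numpy as np
from scipy.spatial.transform import Rotation as R
def go(x,y,z,yaw):
    """print shift (tool axes, mm) and turn (deg) to world TCP x,y,z with tool y axis at yaw deg, pointing down"""
    o=robot.get_obs(); C=R.from_quat(o['tool_rot'])
    a=np.radians(yaw); Y=np.array([np.cos(a),np.sin(a),0]); Z=np.array([0,0,-1.]); X=np.cross(Y,Z)
    T=R.from_matrix(np.c_[X,Y,Z])
    d=C.inv().apply(np.array([x,y,z])-o['position'])*1000
    print('GO',np.round(d,1),np.round((C.inv()*T).as_rotvec(degrees=True),2))
def st():
    o=robot.get_obs(); m=R.from_quat(o['tool_rot']).as_matrix()
    print('t',round(o['time'],2),'p',np.round(o['position'],4),'yaw',round(np.degrees(np.arctan2(m[1,1],m[0,1])),2),'z',np.round(m[:,2],3),'q',np.round(o['q'],2),'F',np.round(o['ft_force'],1),'M',np.round(o['moment'],2),'w',round(o['grip_width'],4),o['grip_force'])
E
python3 -c "
from h import *
st(); go(.47,.06,.30,-13.3)"
```

```text
t 1.2 p [0.1762 0.5996 0.2445] yaw 73.63 z [-0.  0. -1.] q [ 1.11  0.53  1.43  0.    1.18 -0.18] F [0.6 1.  0.3] M [-0.01 -0.03  0.03] w 0.0869 0.0
GO [-434.1 -434.9  -55.5] [-0.   -0.   86.93]
```

move_arm(series="-434 -435 -55 0 0 87;-434 -435 -55 0 0 87;-434 -435 -55 0 0 87;-434 -435 -55 0 0 87;-434 -435 -55 0 0 87;-434 -435 -55 0 0 87;-434 -435 -55 0 0 87;-434 -435 -55 0 0 87", jaw=1)

```text
time: 1.87
position: [0.3355, 0.3063, 0.2747]
tool_rot: [0.602, 0.799, 0.0, 0.0]
ft_force: [0.2, 0.3, -0.6]
grip_width: 0.087
grip_force: 0.0
```

```bash
python3 -c "
from h import *
st(); go(.47,.06,.30,-13.3)"
```

```text
t 1.87 p [0.3355 0.3063 0.2747] yaw 16.0 z [ 0.001  0.    -1.   ] q [ 0.49  0.26  1.81 -0.    1.08  0.21] F [ 0.2  0.3 -0.6] M [-0.09  0.03 -0.07] w 0.087 0.0
GO [-273.9   61.4  -25.2] [ 5.00e-02 -2.00e-02  2.93e+01]
```

move_arm(series="-274 61 -25 0 0 29.3;-274 61 -25 0 0 29.3;-274 61 -25 0 0 29.3;-274 61 -25 0 0 29.3;-274 61 -25 0 0 29.3;-274 61 -25 0 0 29.3;-274 61 -25 0 0 29.3;-274 61 -25 0 0 29.3")

```text
time: 2.53
position: [0.4749, 0.0571, 0.3004]
tool_rot: [0.784, 0.62, 0.001, 0.003]
ft_force: [1.0, 1.0, 0.5]
grip_width: 0.087
grip_force: 0.0
```

```bash
cat > look.py <<'E'
from h import *
import cv2,sys
st(); p=robot.camera("wrist"); cv2.imwrite(f"pics/{sys.argv[1]}.png",p["img"][:,:,::-1])
for t in sys.argv[2:]:
    r=robot.tip_of(p,t)[:2]
    for x in r:
        uv,_=cv2.projectPoints(np.array([x["xyz"]]),cv2.Rodrigues(p["world_to_cam"][:3,:3])[0],p["world_to_cam"][:3,3],p["mtx"],np.array(p["distortion"]))
        print(t,np.round(x["xyz"],4),round(x["p"],2),uv.ravel().round())
E
python3 look.py w1 screw_axis stop_pin lower_nut jam_nut stand
```

```text
t 2.53 p [0.4749 0.0571 0.3004] yaw -13.32 z [ 0.006 -0.003 -1.   ] q [-0.11  0.26  1.72 -0.    1.16  0.12] F [1.  1.  0.5] M [-0.03  0.05 -0.05] w 0.087 0.0
screw_axis [0.546  0.1134 0.0398] 0.95 [382. 118.]
stop_pin [0.5151 0.0152 0.0401] 0.59 [371. 223.]
lower_nut [ 0.5516  0.1128 -0.0043] 0.5 [382. 117.]
jam_nut [0.5504 0.1114 0.0631] 0.88 [391. 120.]
stand [ 0.5531  0.1115 -0.0022] 0.92 [384. 118.]
```

View pics/w1.png

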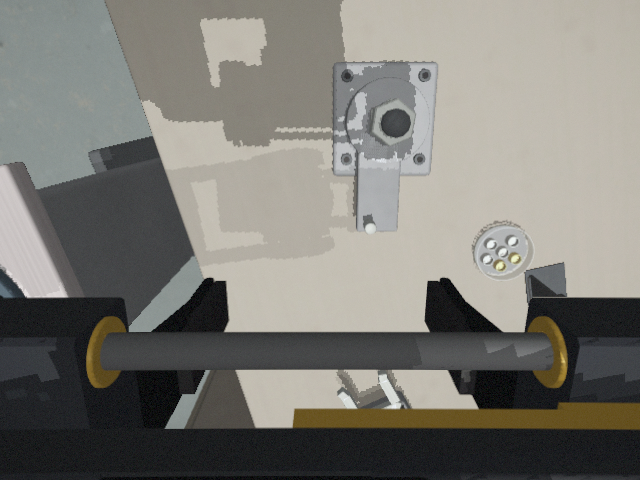

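The wrist view shows the stand clearly: screw top at (396,122), pin top at (370,229), foot corners around (336,63) to (432,174). I'll turn these pixels into positions.

```bash
cat > pix.py <<'E'
import cv2,numpy as np
def pix(p,uv,z):
    n=cv2.undistortPoints(np.array([[uv]],float),p["mtx"],np.array(p["distortion"])).ravel()
    W=np.linalg.inv(p["world_to_cam"]); d=W[:3,:3]@np.r_[n,1]; c=W[:3,3]
    return c+d*(z-c[2])/d[2]
E
python3 - <<'E'
from h import *; from pix import *
p=robot.camera("wrist"); im=p["img"]
S=pix(p,(396,122),.091);P=pix(p,(370,229),.060); v=P-S
print('screw',S,'pin',P,np.hypot(*v[:2]),'yaw',np.degrees(np.arctan2(v[1],v[0]))-170.91+360)
for uv in [(336,63),(434,63),(431,175),(333,174)]: print(pix(p,uv,.012))
for uv in [(399,157),(395,232),(360,232),(357,157)]: print('arm',pix(p,uv,.04))
c=im[50:250,310:460]; cv2.imwrite('pics/w1c.png',cv2.resize(c,None,fx=3,fy=3,interpolation=cv2.INTER_CUBIC)[:,:,::-1])
E
```

```text
screw [0.54210828 0.11832563 0.091     ] pin [0.5049091  0.02305473 0.06      ] 0.10227572582796299 yaw 77.76149633988484
[0.50685151 0.18100769 0.012     ]
[0.59979076 0.15966509 0.012     ]
[0.58097463 0.05222883 0.012     ]
[0.48054968 0.07622552 0.012     ]
arm [0.5472061  0.08224059 0.04      ]
arm [0.53021191 0.00806588 0.04      ]
arm [0.49515844 0.01603674 0.04      ]
arm [0.50740247 0.09132997 0.04      ]
```

View pics/w1c.png

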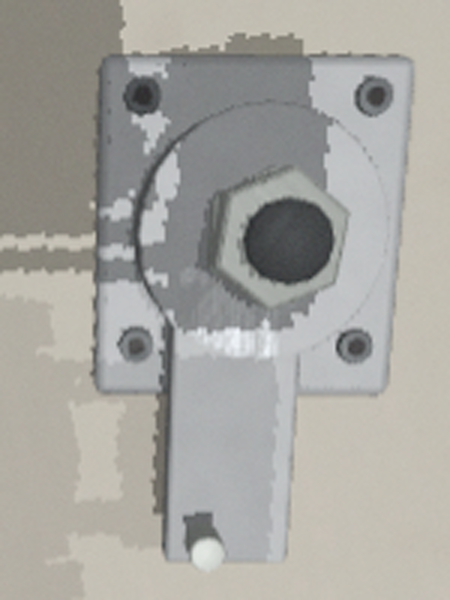

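Run:
```python
from h import *; from pix import *
st(); p=robot.camera("wrist"); im=p["img"]; st()
f=lambda u,v:(310+(u-1)/3,50+(v-1)/3)
S=pix(p,f(289,240),.091);P=pix(p,f(208,553),.060); v=P-S
print('screw',S,'pin',P,np.hypot(*v[:2]),'yaw',np.degrees(np.arctan2(v[1],v[0]))-170.91+360)
c=[pix(p,f(*uv),.012) for uv in [(102,56),(414,56),(386,394),(94,392)]]; print(np.round(c,4),np.mean(c,0))
b=[pix(p,f(*uv),.04) for uv in [(297,400),(288,559),(164,556),(166,400)]];print('arm',np.round(b,4))
h=[pix(p,f(*uv),.0735) for uv in [(290,165),(350,208),(340,270),(268,307),(220,262),(226,190)]];m=np.mean(h,0);print('hex',m,[np.degrees(np.arctan2(*(x-m)[1::-1])).round(1) for x in h],[np.hypot(*(x-m)[:2]).round(4) for x in h])
for t in ["screw_axis","stop_pin","jam_nut","stand"]: print(t,[(np.round(x["xyz"],4),x["p"]) for x in robot.tip_of(p,t)[:1]])
cc=im[95:155,375:440]; cv2.imwrite('pics/w2.png',cv2.resize(cc,None,fx=9,fy=9,interpolation=cv2.INTER_CUBIC)[:,:,::-1])
```

```text
t 2.88 p [0.4695 0.0635 0.2991] yaw -12.84 z [-0.001  0.    -1.   ] q [-0.1   0.25  1.73  0.    1.16  0.12] F [0.1 0.4 0.6] M [-0.06  0.03  0.  ] w 0.0868 0.0
t 2.93 p [0.4697 0.0635 0.2992] yaw -12.85 z [-0.001  0.    -1.   ] q [-0.1   0.25  1.73  0.    1.16  0.12] F [-0.1 -0.3 -0.7] M [-0.11  0.08 -0.  ] w 0.0872 0.0
screw [0.54935088 0.11043422 0.091     ] pin [0.51273171 0.01608918 0.06      ] 0.10120252554470442 yaw 77.87672665151854
[[0.5133 0.1747 0.012 ]
 [0.6123 0.1519 0.012 ]
 [0.5878 0.0442 0.012 ]
 [0.4876 0.0678 0.012 ]] [0.5502552  0.10964667 0.012     ]
arm [[0.5524 0.055  0.04  ]
 [0.5404 0.0014 0.04  ]
 [0.4991 0.0119 0.04  ]
 [0.5103 0.0646 0.04  ]]
hex [0.55078232 0.11099138 0.0735    ] [np.float64(73.9), np.float64(8.1), np.float64(-43.0), np.float64(-111.1), np.float64(-169.1), np.float64(131.1)] [np.float64(0.0192), np.float64(0.0205), np.float64(0.0202), np.float64(0.021), np.float64(0.0194), np.float64(0.0209)]
screw_axis [(array([0.5467, 0.1147, 0.0408]), 0.92)]
stop_pin [(array([0.5137, 0.0162, 0.0402]), 0.7)]
jam_nut [(array([0.5515, 0.1078, 0.0632]), 0.78)]
stand [(array([ 0.549 ,  0.1088, -0.0009]), 0.79)]
```

View pics/w2.png

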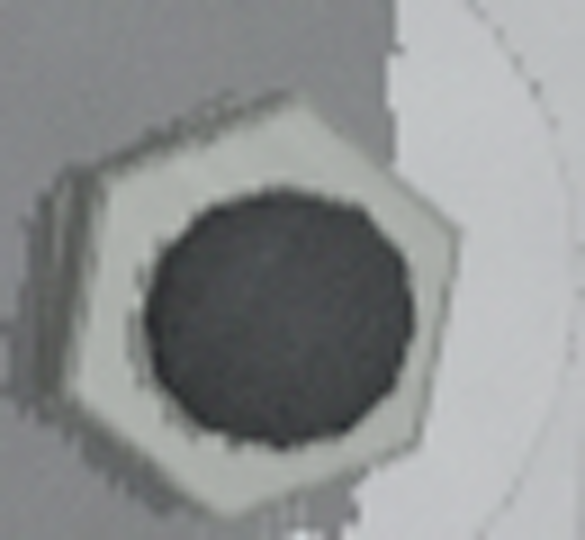

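Run:
```python
from h import *; from pix import *
p=robot.camera("wrist")
h=[pix(p,(375+(u-4)/9,95+(v-4)/9),.0735) for u,v in [(300,92),(460,235),(415,440),(225,517),(68,385),(105,175)]];m=np.mean(h,0)
a=np.array([np.degrees(np.arctan2(*(x-m)[1::-1]))%60 for x in h]);print('hex',m,a,[np.hypot(*(x-m)[:2]).round(4) for x in h])
go(.497,-.30,.25,13.2)
```

```text
hex [0.55151815 0.10920032 0.0735    ] [10.09424106  7.36481112  8.74305807  9.87549558  8.19131161  8.79761716] [np.float64(0.0202), np.float64(0.0199), np.float64(0.02), np.float64(0.02), np.float64(0.0199), np.float64(0.0201)]
GO [-347.5  107.1   49.3] [  0.     0.   -26.12]
```

move_arm(series="-347 107 49 0 0 -26;-347 107 49 0 0 -26;-347 107 49 0 0 -26;-347 107 49 0 0 -26;-347 107 49 0 0 -26;-347 107 49 0 0 -26;-347 107 49 0 0 -26;-347 107 49 0 0 -26")

```text
time: 3.85
position: [0.493, -0.2491, 0.2572]
tool_rot: [0.622, 0.783, 0.0, 0.0]
ft_force: [1.3, 0.4, -0.7]
grip_width: 0.0868
grip_force: 0.0
```

move_arm(series="-15 5 0 0 0 0;-15 5 0 0 0 0;-15 5 0 0 0 0;-15 5 0 0 0 0")

```text
time: 4.18
position: [0.5008, -0.2592, 0.2571]
tool_rot: [0.622, 0.783, 0.0, -0.001]
ft_force: [-0.4, 0.3, 0.4]
grip_width: 0.0871
grip_force: 0.0
```

```bash
python3 look.py w3 spanner_mouth spanner_grip spanner rest
```

```text
t 4.18 p [ 0.5008 -0.2592  0.2571] yaw 13.06 z [-0.001  0.002 -1.   ] q [-0.68  0.43  1.57  0.    1.14 -0.9 ] F [-0.4  0.3  0.4] M [-0.08  0.05  0.04] w 0.0871 0.0
spanner_grip [ 0.5001 -0.3281  0.0301] 0.8 [309. 267.]
rest [ 0.4835 -0.2585  0.    ] 0.94 [309. 189.]
```

View pics/w3.png

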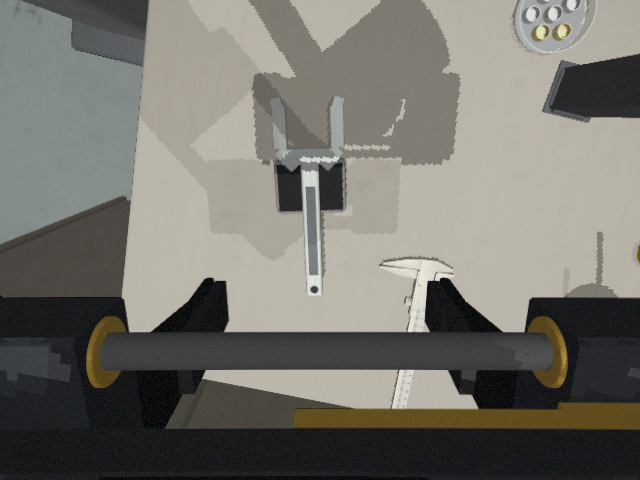

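The spanner's jaw tips are at about (276,97) and (337,97), and the handle runs from (309,165) to its end at (314,294). A caliper lies to the right of it.

Run:
```python
from h import *; from pix import *
p=robot.camera("wrist"); im=p["img"]
E=pix(p,(314.5,295),.035);H=pix(p,(310,166),.035);J1=pix(p,(277,97),.035);J2=pix(p,(337,97),.035);J=(J1+J2)/2
print(E,H,J); d=J-E; print('len',np.hypot(*d[:2]),'yaw',np.degrees(np.arctan2(d[1],d[0])), 'yawH',np.degrees(np.arctan2(*(H-E)[1::-1])))
G=E+(H-E)/np.linalg.norm(H-E)*.030; print('grip',G)
for t in ["spanner_mouth","spanner_grip"]: print(t,[(np.round(x["xyz"],4),x["p"]) for x in robot.tip_of(p,t)[:1]])
g=cv2.cvtColor(im,cv2.COLOR_RGB2GRAY)
for r in (185,200,225,245,260,280): print(r,g[r,292:336].tolist())
```

```text
[ 0.51213891 -0.3539573   0.035     ] [ 0.48062809 -0.2321548   0.035     ] [ 0.46560979 -0.17603081  0.035     ]
len 0.1839097491559418 yaw 104.65509369886409 yawH 104.50465095425595
grip [ 0.50462515 -0.32491348  0.035     ]
spanner_mouth []
spanner_grip [(array([ 0.4993, -0.3253,  0.0263]), 0.88)]
185 [42, 32, 40, 41, 42, 41, 41, 45, 81, 161, 193, 210, 205, 198, 190, 192, 193, 191, 188, 190, 192, 191, 200, 212, 196, 171, 84, 35, 41, 45, 44, 43, 42, 40, 41, 40, 37, 40, 47, 41, 43, 44, 42, 45]
200 [39, 41, 43, 43, 40, 38, 38, 41, 43, 93, 177, 201, 208, 152, 114, 118, 113, 111, 114, 114, 115, 116, 135, 196, 206, 182, 145, 48, 38, 39, 41, 44, 45, 37, 44, 38, 42, 41, 47, 42, 41, 40, 42, 42]
225 [167, 167, 165, 167, 165, 163, 164, 165, 164, 162, 157, 175, 198, 207, 163, 117, 117, 118, 113, 113, 115, 115, 111, 139, 203, 205, 175, 130, 99, 101, 117, 165, 164, 165, 165, 166, 164, 166, 166, 167, 167, 167, 164, 165]
245 [183, 182, 184, 183, 182, 183, 182, 181, 181, 183, 178, 161, 186, 215, 217, 149, 129, 130, 127, 124, 129, 128, 129, 135, 177, 229, 213, 182, 110, 123, 139, 184, 184, 183, 182, 183, 182, 182, 183, 182, 183, 181, 180, 183]
260 [181, 181, 184, 182, 183, 183, 180, 184, 183, 184, 183, 180, 145, 201, 217, 201, 126, 125, 127, 126, 126, 124, 125, 128, 143, 205, 225, 193, 149, 117, 126, 134, 167, 185, 181, 185, 183, 183, 184, 184, 184, 184, 185, 185]
280 [183, 183, 184, 184, 183, 184, 183, 183, 184, 184, 184, 183, 179, 158, 201, 218, 224, 224, 226, 226, 226, 220, 219, 220, 225, 226, 223, 214, 177, 135, 183, 182, 183, 185, 183, 184, 183, 184, 183, 183, 183, 183, 182, 184]
```

```bash
python3 -c "
from h import *
st(); go(.5040,-.325,.033,14.5)"
```

```text
t 4.58 p [ 0.5015 -0.26    0.2577] yaw 13.08 z [ 0. -0. -1.] q [-0.68  0.43  1.57 -0.    1.14 -0.9 ] F [-0.4 -0.2  0. ] M [-0.09  0.05 -0.02] w 0.0871 0.0
GO [-63.9 -12.3 224.7] [ 0.01  0.01 -1.42]
```

move_arm(series="-64 -12 40 0 0 -1.4;-64 -12 80 0 0 -1.4;-64 -12 120 0 0 -1.4;-64 -12 150 0 0 -1.4;-64 -12 150 0 0 -1.4", jaw=0.5)

```text
time: 5.0
position: [0.5007, -0.3235, 0.1011]
tool_rot: [0.613, 0.79, 0.001, -0.006]
ft_force: [-0.5, 0.9, -1.1]
grip_width: 0.0617
grip_force: 0.0
```

Run:
```python
from h import *; from pix import *
p=robot.camera("wrist"); cv2.imwrite('pics/w4.png',p["img"][:,:,::-1]); st(); go(.5040,-.325,.033,14.5)
r=robot.tip_of(p,"spanner_grip")[:1]; print(r)
g=cv2.cvtColor(p["img"],cv2.COLOR_RGB2GRAY)
for r in (60,100,140,180,220,260): print(r,g[r,270:360:2].tolist())
```

```text
t 5.05 p [ 0.5012 -0.3234  0.1022] yaw 14.39 z [-0.008  0.008 -1.   ] q [-0.76  0.68  1.61 -0.    0.86 -1.01] F [-0.8 -0.2 -0.3] M [-0.11  0.04  0.  ] w 0.0576 0.0
GO [-2.9  2.7 69.2] [-0.35 -0.55 -0.11]
[{'xyz': [0.4991, -0.3255, 0.032], 'p': 0.66}]
60 [124, 120, 167, 187, 188, 189, 188, 189, 193, 194, 218, 255, 255, 255, 254, 254, 253, 254, 253, 253, 253, 253, 253, 253, 253, 253, 253, 253, 253, 253, 253, 253, 253, 254, 253, 254, 250, 194, 193, 194, 194, 195, 194, 194, 196]
100 [69, 34, 35, 31, 30, 31, 37, 37, 29, 31, 37, 35, 28, 29, 36, 40, 43, 42, 37, 41, 42, 39, 114, 168, 185, 192, 192, 193, 195, 196, 195, 192, 195, 199, 198, 198, 193, 173, 126, 42, 46, 41, 42, 41, 46]
140 [132, 57, 44, 42, 31, 36, 34, 34, 35, 37, 30, 36, 40, 27, 34, 28, 37, 38, 31, 36, 32, 33, 73, 138, 150, 154, 76, 84, 93, 102, 99, 100, 102, 99, 105, 195, 188, 168, 78, 39, 41, 42, 42, 42, 38]
180 [157, 155, 155, 156, 155, 155, 154, 156, 130, 146, 129, 130, 129, 130, 131, 130, 129, 130, 131, 129, 131, 129, 128, 134, 150, 156, 76, 77, 75, 77, 72, 77, 78, 72, 87, 159, 153, 141, 125, 129, 132, 128, 132, 133, 132]
220 [129, 127, 131, 129, 129, 131, 129, 129, 132, 131, 130, 129, 128, 127, 128, 131, 130, 130, 130, 127, 131, 130, 129, 127, 147, 151, 91, 76, 73, 75, 71, 76, 75, 75, 81, 160, 150, 137, 129, 130, 128, 128, 131, 125, 129]
260 [197, 198, 199, 199, 198, 197, 197, 197, 198, 197, 197, 198, 198, 198, 200, 197, 199, 198, 198, 199, 198, 200, 200, 153, 143, 149, 186, 121, 138, 139, 139, 132, 75, 119, 136, 216, 218, 175, 128, 197, 196, 198, 198, 197, 197]
```

Run:
```python
from h import *; from pix import *
for i in range(2): p=robot.camera("wrist")
st()
g=cv2.cvtColor(p["img"],cv2.COLOR_RGB2GRAY).astype(float)
from scipy.signal import find_peaks
for r in (110,140,150):
    row=g[r,290:370]; d=np.diff(row); a=290+np.argmax(d>25)+.5; b=290+len(d)-np.argmax((d<-25)[::-1])-.5
    c=pix(p,((a+b)/2,r),.035); w=np.linalg.norm(pix(p,(a,r),.035)-pix(p,(b,r),.035)); print(r,a,b,c,w)
    t=(-.325-c[1])/np.sin(np.radians(104.5)); print('at grip y: x=',c[0]+t*np.cos(np.radians(104.5)))
go(.5040,-.325,.033,14.5)
```

```text
t 5.2 p [ 0.5052 -0.3261  0.1091] yaw 14.46 z [ 0.002 -0.002 -1.   ] q [-0.76  0.67  1.6   0.    0.86 -1.01] F [-0.3 -0.5  0.3] M [-0.12  0.   -0.02] w 0.0474 0.0
110 307.5 339.5 [ 0.48372097 -0.24961963  0.035     ] 0.016068286440776222
at grip y: x= 0.5032156635919613
140 307.5 339.5 [ 0.48736101 -0.26383822  0.035     ] 0.01641383920686461
at grip y: x= 0.5031785257487389
150 308.5 339.5 [ 0.48885999 -0.26865167  0.035     ] 0.016015109281465212
at grip y: x= 0.5034326587934651
GO [ 1.5 -1.  76.1] [ 0.08  0.13 -0.04]
```

move_arm(series="1 -2 38 0 0 0;1 -2 76 0 0 0;1 -2 76 0 0 0;1 -2 76 0 0 0;1 -2 76 0 0 0")

```text
time: 5.62
position: [0.5038, -0.3264, 0.0346]
tool_rot: [0.612, 0.79, -0.0, 0.003]
ft_force: [-0.0, -0.1, 0.1]
grip_width: 0.0441
grip_force: 0.0
```

move_arm(series="0 0 0 0 0 0;0 0 0 0 0 0;0 0 0 0 0 0;0 0 0 0 0 0;0 0 0 0 0 0;0 0 0 0 0 0;0 0 0 0 0 0;0 0 0 0 0 0", jaw=0, newtons=50)

```text
time: 6.28
position: [0.5022, -0.3254, 0.0317]
tool_rot: [0.613, 0.79, 0.0, 0.0]
ft_force: [0.8, 0.0, 3.1]
grip_width: 0.0149
grip_force: 50.0
```

```bash
python3 -c "
from h import *
st()"
```

```text
t 6.28 p [ 0.5022 -0.3254  0.0317] yaw 14.42 z [ 0.001 -0.    -1.   ] q [-0.76  0.79  1.64  0.    0.71 -1.01] F [0.8 0.  3.1] M [ 0.01 -0.04 -0.06] w 0.0149 49.993600733578205
```

move_arm(series="0 0 -30 0 0 0;0 0 -60 0 0 0;0 0 -90 0 0 0;0 0 -110 0 0 0;0 0 -110 0 0 0")

```text
time: 6.7
position: [0.504, -0.327, 0.1455]
tool_rot: [0.613, 0.79, -0.001, 0.004]
ft_force: [1.0, -0.6, -0.5]
grip_width: 0.0156
grip_force: 50.0
```

```bash
python3 -c "
from h import *
st(); go(.5107,-.0672,.145,-12.5)"
```

```text
t 6.7 p [ 0.504  -0.327   0.1455] yaw 14.45 z [ 0.006 -0.006 -1.   ] q [-0.76  0.62  1.59 -0.    0.93 -1.01] F [ 1.  -0.6 -0.5] M [-0.18 -0.03  0.02] w 0.0156 49.99274315312505
GO [249.9  71.3  -1. ] [ 0.34  0.35 26.95]
```

move_arm(series="32 9 0 0 0 3.4;64 18 0 0 0 6.8;96 27 0 0 0 10.2;128 36 0 0 0 13.5;160 45 0 0 0 17;192 54 0 0 0 20.3;222 63 0 0 0 23.7;249 71 0 0 0 26.8")

```text
time: 7.37
position: [0.5072, -0.0641, 0.1399]
tool_rot: [0.78, 0.626, -0.001, -0.002]
ft_force: [1.4, -0.9, -0.0]
grip_width: 0.0154
grip_force: 50.0
```

move_arm(series="0 0 0 0 0 0;0 0 0 0 0 0;0 0 0 0 0 0;0 0 0 0 0 0")

```text
time: 7.7
position: [0.5087, -0.0673, 0.1408]
tool_rot: [0.779, 0.627, -0.0, -0.0]
ft_force: [0.6, -0.4, -1.7]
grip_width: 0.0149
grip_force: 50.0
```

```bash
python3 look.py w5 screw_axis stop_pin spanner_mouth; python3 -c "
from h import *; import cv2
go(.5107,-.0672,.145,-12.5)
p=robot.camera('scene')
for t in ['spanner_mouth','spanner_grip']: print(t,robot.tip_of(p,t)[:1])
p=robot.camera('side')
for t in ['spanner_mouth','spanner_grip']: print(t,robot.tip_of(p,t)[:1])"
```

```text
t 7.7 p [ 0.5087 -0.0673  0.1408] yaw -12.41 z [-0.001 -0.    -1.   ] q [-0.35  0.54  1.81 -0.    0.8  -0.13] F [ 0.6 -0.4 -1.7] M [-0.2   0.08  0.01] w 0.0149 49.99278523027897
stop_pin [0.5164 0.0165 0.0394] 0.82 [306. 101.]
GO [ 0.6  1.9 -3.7] [-0.    0.01  0.04]
spanner_mouth [{'xyz': [0.5395, 0.0657, 0.1369], 'p': 0.69}]
spanner_grip [{'xyz': [0.5081, -0.0701, 0.1394], 'p': 0.82}]
spanner_mouth [{'xyz': [0.5401, 0.0643, 0.1375], 'p': 0.81}]
spanner_grip [{'xyz': [0.5073, -0.0636, 0.1398], 'p': 0.85}]
```

View pics/w5.png

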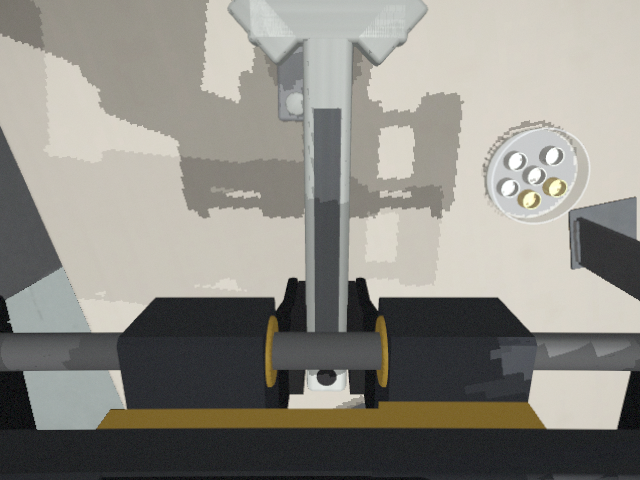

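The handle runs straight up the picture, centred near column 327. The head's rear shoulders are near (277,62) and (376,62), and the pin top is at (294,104) below and to the left.

Run:
```python
from h import *; from pix import *
p=robot.camera("wrist"); o=robot.get_obs()
print('pin',pix(p,(294.5,104),.060))
zt=.1408-.003+.005
T=lambda q:np.round(R.from_quat(o['tool_rot']).inv().apply(q-o['position'])*1000,1)
for uv in [(277,62),(376,62),(327.5,60),(327.5,320),(326,377)]: print(uv,T(pix(p,uv,zt)))
```

```text
pin [0.51123378 0.0166674  0.06      ]
(277, 62) [ 93.1 -14.5  -1.3]
(376, 62) [93.2 16.9 -1.3]
(327.5, 60) [93.7  1.5 -1.3]
(327.5, 320) [ 1.7  1.7 -1.3]
(326, 377) [-23.8   1.1  -1.3]
```

move_arm(series="0 0 20 0 0 0.4;0 0 40 0 0 0.4;0 0 55 0 0 0.4;0 0 68 0 0 0.4;0 0 68 0 0 0.4;0 0 68 0 0 0.4")

```text
time: 8.75
position: [0.5084, -0.0662, 0.073]
tool_rot: [0.781, 0.624, -0.0, -0.001]
ft_force: [0.3, 0.6, -0.4]
grip_width: 0.0155
grip_force: 50.0
```

Run:
```python
from h import *; from pix import *
p=robot.camera("wrist"); st()
im=p["img"]; a=im[0:340,180:480]
s=robot.camera("side")["img"][215:335,290:410]; c=robot.camera("scene")["img"][185:265,230:330]
A=cv2.resize(a,None,fx=1.3,fy=1.3); B=cv2.resize(s,(360,360),interpolation=cv2.INTER_CUBIC); C=cv2.resize(c,(360,240),interpolation=cv2.INTER_CUBIC)
cv=np.zeros((600,760,3),np.uint8); cv[:442,:390]=A; cv[:360,395:755]=B; cv[360:600,395:755]=C
cv2.imwrite('pics/m1.png',cv[:,:,::-1])
```

```text
t 8.8 p [ 0.5089 -0.0664  0.0736] yaw -12.77 z [ 0. -0. -1.] q [-0.35  0.66  1.85  0.    0.64 -0.12] F [ 0.8  0.  -1. ] M [-0.2   0.05  0.02] w 0.0155 49.99285837635398
```

View pics/m1.png

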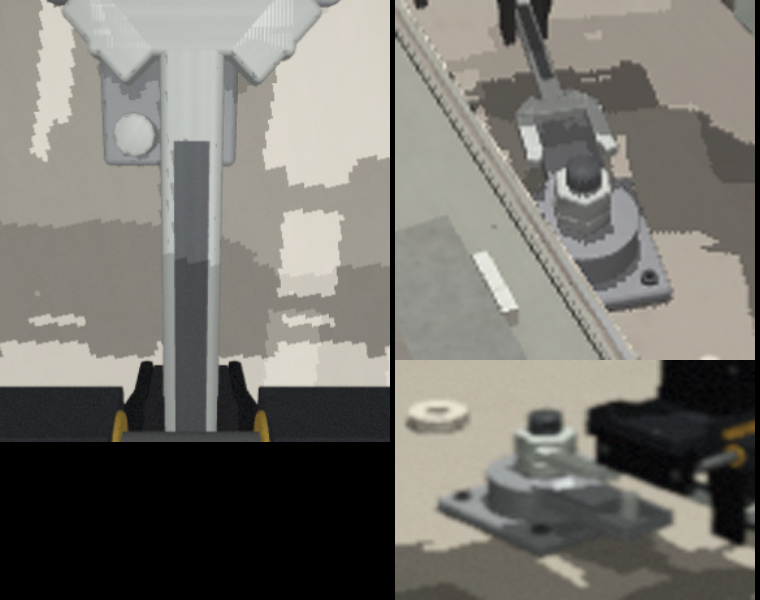

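The wrist view shows the pin top at about (283,104), clear of the handle's left edge at column 305 and just behind the head's shoulder. The side view shows the mouth facing the nuts.

Run:
```python
from h import *; from pix import *
p=robot.camera("wrist"); o=robot.get_obs()
T=lambda q:np.round(R.from_quat(o['tool_rot']).inv().apply(q-o['position'])*1000,1)
f=lambda u,v:(180+u/1.3,v/1.3)
print('pin c',T(pix(p,f(134.5,135),.06)),'top/bot',T(pix(p,f(134,113),.06)),T(pix(p,f(134,157),.06)))
zt=o['position'][2]+.002
print('handle',T(pix(p,f(163,130),zt)),T(pix(p,f(222,130),zt)),T(pix(p,f(166,380),zt)),T(pix(p,f(218,380),zt)))
print('shoulder',T(pix(p,f(122,81),zt)),T(pix(p,f(262,81),zt)))
print('arm end',T(pix(p,f(105,165),.04)),T(pix(p,f(236,165),.04)))
st()
```

```text
pin c [ 80.9 -14.4  14.3] top/bot [ 86.6 -14.3  14.3] [ 75.  -14.7  14.3]
handle [81.8 -5.6 -2. ] [81.8  9.1 -2. ] [13.7 -5.7 -2. ] [13.7  9.2 -2. ]
shoulder [ 93.  -15.4  -2.1] [93.1 18.6 -2. ]
arm end [ 72.  -26.1  34.3] [72.1 15.9 34.4]
t 8.95 p [ 0.5094 -0.0665  0.0743] yaw -12.76 z [ 0.002 -0.001 -1.   ] q [-0.35  0.66  1.85  0.    0.64 -0.12] F [-0.4  0.1 -0.8] M [-0.18  0.06  0.01] w 0.0153 49.99279757961631
```

move_arm(series="-1 0 8 0 0 0;-1 0 16 0 0 0;-1 0 22 0 0 0;-1 0 25 0 0 0;-1 0 25 0 0 0;-1 0 25 0 0 0")

```text
time: 9.45
position: [0.5082, -0.0673, 0.048]
tool_rot: [0.781, 0.624, -0.0, -0.0]
ft_force: [-0.2, -0.1, -1.5]
grip_width: 0.0153
grip_force: 50.0
```

Run:
```python
from h import *; from pix import *
p=robot.camera("wrist"); st(); cv2.imwrite('pics/w6.png',p["img"][:,:,::-1])
```

```text
t 9.5 p [ 0.5083 -0.0673  0.0482] yaw -12.77 z [-0.  0. -1.] q [-0.35  0.71  1.86  0.    0.58 -0.13] F [-0.2 -0.1 -1. ] M [-0.17  0.05  0.02] w 0.0153 49.993218183517456
```

move_arm(series="6 0 0 0 0 0;12 0 0 0 0 0;18 0 0 0 0 0;24 0 0 0 0 0;30 0 0 0 0 0;30 0 0 0 0 0")

```text
time: 10.0
position: [0.5152, -0.0367, 0.0485]
tool_rot: [0.781, 0.625, 0.0, -0.0]
ft_force: [1.0, 0.3, -0.9]
grip_width: 0.0152
grip_force: 50.0
```

move_arm(series="5 0 0 0 0 0;10 0 0 0 0 0;13 0 0 0 0 0;15 0 0 0 0 0;16 0 0 0 0 0;16 0 0 0 0 0")

```text
time: 10.5
position: [0.5186, -0.0223, 0.0484]
tool_rot: [0.781, 0.624, -0.0, 0.0]
ft_force: [-0.6, -0.2, -1.0]
grip_width: 0.0151
grip_force: 50.0
```

Run:
```python
from h import *; from pix import *
p=robot.camera("wrist"); st(); cv2.imwrite('pics/w7.png',cv2.resize(p["img"][0:300,160:500],None,fx=1.7,fy=1.7)[:,:,::-1])
```

```text
t 10.55 p [ 0.5186 -0.0224  0.0484] yaw -12.76 z [-0. -0. -1.] q [-0.26  0.71  1.84 -0.    0.59 -0.04] F [ 0.4  0.2 -0.9] M [-0.17  0.04  0.  ] w 0.0153 49.992807023227215
```

View pics/w7.png

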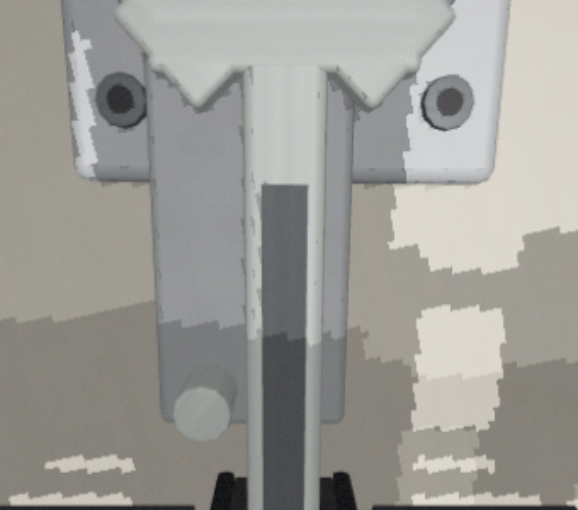

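The handle lies on the −y side of the pin, with the pin top at (202,412) in the crop and a small gap to the handle edge at 245. I'll push on in small steps until the floor of the mouth is felt.

move_arm(series="1 0 0 0 0 0;2 0 0 0 0 0;2 0 0 0 0 0;2 0 0 0 0 0")

```text
time: 10.88
position: [0.519, -0.0206, 0.0484]
tool_rot: [0.781, 0.624, -0.0, -0.0]
ft_force: [-0.2, 0.3, -1.0]
grip_width: 0.0153
grip_force: 50.0
```

move_arm(series="1 0 0 0 0 0;1.5 0 0 0 0 0;1.5 0 0 0 0 0;1.5 0 0 0 0 0")

```text
time: 11.22
position: [0.5194, -0.0196, 0.0484]
tool_rot: [0.781, 0.624, -0.0, 0.0]
ft_force: [-1.0, -5.1, -0.9]
grip_width: 0.0151
grip_force: 50.0
```

```bash
python3 -c "
from h import *
st()"
```

```text
t 11.22 p [ 0.5194 -0.0196  0.0484] yaw -12.75 z [-0.    -0.001 -1.   ] q [-0.25  0.71  1.84 -0.    0.59 -0.03] F [-1.  -5.1 -0.9] M [-0.92  0.26 -0.05] w 0.0151 49.993003606796265
```

Contact at 5 N after 49 mm of travel, so the spanner is home. I'll relieve the push, lower it onto the arm and release.

move_arm(series="-0.7 0 1 0 0 0;-0.7 0 1.7 0 0 0;-0.7 0 1.7 0 0 0;-0.7 0 1.7 0 0 0")

```text
time: 11.55
position: [0.5193, -0.0198, 0.047]
tool_rot: [0.781, 0.624, 0.0, 0.0]
ft_force: [-1.4, -3.5, 1.8]
grip_width: 0.015
grip_force: 50.0
```

```bash
python3 -c "
from h import *
st()"
```

```text
t 11.55 p [ 0.5193 -0.0198  0.047 ] yaw -12.77 z [ 0. -0. -1.] q [-0.25  0.71  1.84 -0.    0.59 -0.03] F [-1.4 -3.5  1.8] M [-0.51  0.27  0.06] w 0.015 49.99334558844566
```

move_arm(series="0 0 0 0 0 0;0 0 0 0 0 0;0 0 0 0 0 0;0 0 0 0 0 0", jaw=0.45)

```text
time: 11.88
position: [0.5192, -0.0193, 0.0465]
tool_rot: [0.781, 0.624, 0.0, -0.0]
ft_force: [-0.5, 0.8, 0.2]
grip_width: 0.0341
grip_force: 0.0
```

move_arm(series="0 0 -20 0 0 0;0 0 -50 0 0 0;0 0 -85 0 0 0;0 0 -120 0 0 0;0 0 -140 0 0 0;-25 0 -150 0 0 0;-25 0 -150 0 0 0;-25 0 -150 0 0 0")

```text
time: 12.55
position: [0.5139, -0.0445, 0.1973]
tool_rot: [0.782, 0.623, 0.001, 0.0]
ft_force: [-0.4, -0.4, -0.9]
grip_width: 0.0391
grip_force: 0.0
```

Run:
```python
from h import *; from pix import *
robot.camera("wrist");p=robot.camera("wrist"); st(); cv2.imwrite('pics/w8.png',cv2.resize(p["img"][0:280,200:480],None,fx=2.1,fy=2.1,interpolation=cv2.INTER_CUBIC)[:,:,::-1])
```

```text
t 12.65 p [ 0.513  -0.0435  0.196 ] yaw -12.8 z [-0.002  0.001 -1.   ] q [-0.3   0.45  1.76  0.    0.94 -0.08] F [-0.3  0.3 -0.1] M [-0.08  0.02 -0.04] w 0.0393 0.0
```

View pics/w8.png

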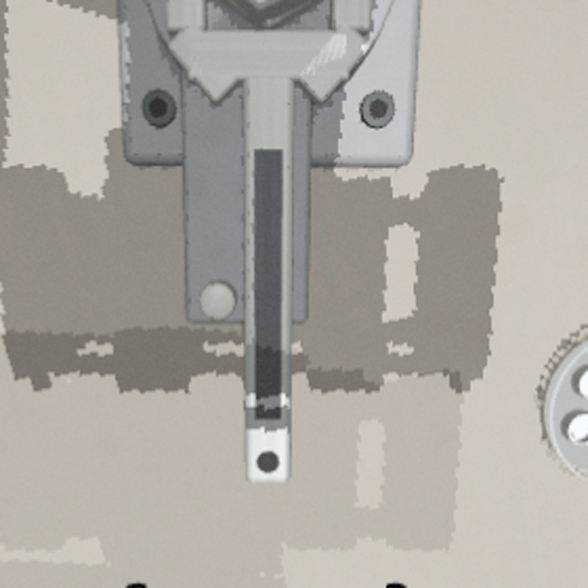

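The spanner is home on the nut, with its handle (crop x 247–290) right beside the pin at (217,299). Next I'll move over the jam nut, aligned with its flats.

```bash
python3 -c "
from h import *
go(.549,.1105,.16,38.8)"
```

```text
GO [158.1   1.   36.1] [ -0.09  -0.09 -51.6 ]
```

move_arm(series="20 0 0 0 0 -7;40 0 0 0 0 -14;60 0 0 0 0 -21;80 0 0 0 0 -28;100 0 0 0 0 -35;120 1 10 0 0 -42;140 1 22 0 0 -48;158 1 36 0 0 -51.6", jaw=0.75)

```text
time: 13.32
position: [0.5493, 0.1118, 0.1594]
tool_rot: [0.429, 0.903, -0.0, -0.001]
ft_force: [0.2, 0.1, -0.6]
grip_width: 0.0651
grip_force: 0.0
```

move_arm(series="0 0 0 0 0 0;0 0 0 0 0 0;0 0 0 0 0 0")

```text
time: 13.57
position: [0.549, 0.1098, 0.1601]
tool_rot: [0.432, 0.902, -0.001, -0.001]
ft_force: [-0.3, -0.3, 0.8]
grip_width: 0.0654
grip_force: 0.0
```

Run:
```python
from h import *
st(); go(.549,.1105,.0775,38.8)
p=robot.camera("wrist")
for t in ["jam_nut","screw_axis","stop_pin"]: print(t,[(np.round(x["xyz"],4),x["p"]) for x in robot.tip_of(p,t)[:1]])
```

```text
t 13.57 p [0.549  0.1098 0.1601] yaw 38.81 z [-0.002 -0.    -1.   ] q [-0.    0.56  1.68 -0.    0.91 -0.68] F [-0.3 -0.3  0.8] M [-0.1  -0.03 -0.05] w 0.0654 0.0
GO [ 0.5  0.6 82.6] [-0.09 -0.05  0.01]
jam_nut [(array([0.5533, 0.1123, 0.0639]), 0.79)]
screw_axis [(array([0.5475, 0.1139, 0.0381]), 0.86)]
stop_pin [(array([0.514 , 0.0177, 0.0397]), 0.65)]
```

move_arm(series="0.5 0.5 25 0 0 0;0.5 0.5 45 0 0 0;0.5 0.5 60 0 0 0;0.5 0.5 72 0 0 0;0.5 0.5 80 0 0 0;0.5 0.5 82 0 0 0;0.5 0.5 82 0 0 0;0.5 0.5 82 0 0 0")

```text
time: 14.43
position: [0.5503, 0.1102, 0.0794]
tool_rot: [0.432, 0.902, 0.0, 0.001]
ft_force: [1.3, -0.1, 0.2]
grip_width: 0.0649
grip_force: 0.0
```

move_arm(series="0 0 0 0 0 0;0 0 0 0 0 0;0 0 0 0 0 0;0 0 0 0 0 0;0 0 0 0 0 0;0 0 0 0 0 0", jaw=0, newtons=10)

```text
time: 14.93
position: [0.55, 0.1107, 0.0789]
tool_rot: [0.432, 0.902, 0.0, 0.0]
ft_force: [-0.3, 0.0, 1.5]
grip_width: 0.0361
grip_force: 10.0
```

```bash
python3 -c "
from h import *
st()"
```

```text
t 14.93 p [0.55   0.1107 0.0789] yaw 38.82 z [ 0.001  0.    -1.   ] q [-0.    0.68  1.72  0.    0.73 -0.68] F [-0.3  0.   1.5] M [-0.09  0.24  0.04] w 0.0361 10.00050174570788
```

The pads sit on the flats (36.1 mm, almost no side force). I'll set full grip and turn clockwise in steps, watching the moment.

move_arm(series="0 0 0 0 0 0;0 0 0 0 0 0;0 0 0 0 0 0;0 0 0 0 0 2;0 0 0 0 0 4;0 0 0 0 0 6;0 0 0 0 0 8;0 0 0 0 0 8", newtons=60)

```text
time: 15.6
position: [0.5499, 0.1106, 0.0789]
tool_rot: [0.494, 0.869, 0.0, 0.0]
ft_force: [-0.4, 1.5, 2.3]
grip_width: 0.0354
grip_force: 59.9
```

```bash
python3 -c "
from h import *
st()"
```

```text
t 15.6 p [0.5499 0.1106 0.0789] yaw 30.79 z [ 0.001  0.    -1.   ] q [-0.    0.68  1.72  0.    0.73 -0.54] F [-0.4  1.5  2.3] M [ 0.14 -0.07 -0.18] w 0.0354 59.93929841089994
```

move_arm(series="0 0 0 0 0 2;0 0 0 0 0 4;0 0 0 0 0 6;0 0 0 0 0 8")

```text
time: 15.93
position: [0.5499, 0.1106, 0.0789]
tool_rot: [0.553, 0.833, 0.0, 0.0]
ft_force: [0.5, 1.8, 2.3]
grip_width: 0.0355
grip_force: 59.9
```

```bash
python3 -c "
from h import *
st(); print(np.round(robot.get_obs()['joint_torque'],2))"
```

```text
t 15.93 p [0.5499 0.1106 0.0789] yaw 22.83 z [ 0. -0. -1.] q [-0.    0.68  1.72 -0.    0.73 -0.4 ] F [0.5 1.8 2.3] M [ 0.23 -0.02  0.27] w 0.0355 59.94010916096158
[ -1.04 -41.48  -9.23  -0.12   0.12  -0.07]
```

move_arm(series="0 0 0 0 0 2;0 0 0 0 0 4;0 0 0 0 0 6;0 0 0 0 0 6")

```text
time: 16.27
position: [0.5498, 0.1105, 0.0789]
tool_rot: [0.596, 0.803, 0.0, 0.0]
ft_force: [-0.4, 1.6, 3.7]
grip_width: 0.0357
grip_force: 59.9
```

```bash
python3 -c "
from h import *
st(); print(np.round(robot.get_obs()['joint_torque'],2))"
```

```text
t 16.27 p [0.5498 0.1105 0.0789] yaw 16.83 z [ 0.  0. -1.] q [-0.    0.68  1.72  0.    0.73 -0.29] F [-0.4  1.6  3.7] M [ 0.12  0.02 -0.16] w 0.0357 59.939362057484686
[ -0.45 -41.26  -9.27  -0.27   0.06   0.05]
```

move_arm(series="0 0 0 0 0 1.5;0 0 0 0 0 3;0 0 0 0 0 4.5;0 0 0 0 0 6")

```text
time: 16.6
position: [0.5497, 0.1105, 0.0789]
tool_rot: [0.637, 0.771, 0.0, 0.0]
ft_force: [0.4, 1.2, 2.3]
grip_width: 0.0352
grip_force: 59.9
```

```bash
python3 -c "
from h import *
st()"
```

```text
t 16.6 p [0.5497 0.1105 0.0789] yaw 10.89 z [ 0. -0. -1.] q [-0.    0.68  1.72 -0.    0.73 -0.19] F [0.4 1.2 2.3] M [0.14 0.04 0.18] w 0.0352 59.94102808646858
```

move_arm(series="0 0 0 0 0 1.5;0 0 0 0 0 3;0 0 0 0 0 4.5;0 0 0 0 0 6")

```text
time: 16.93
position: [0.5496, 0.1105, 0.0789]
tool_rot: [0.676, 0.737, -0.0, 0.0]
ft_force: [-0.7, 1.7, 3.9]
grip_width: 0.0355
grip_force: 59.9
```

```bash
python3 -c "
from h import *
st()"
```

```text
t 16.93 p [0.5496 0.1105 0.0789] yaw 4.89 z [-0. -0. -1.] q [-0.    0.68  1.72 -0.    0.73 -0.09] F [-0.7  1.7  3.9] M [0.19 0.07 0.23] w 0.0355 59.94103292701766
```

move_arm(series="0 0 0 0 0 1.5;0 0 0 0 0 3;0 0 0 0 0 4.5;0 0 0 0 0 6")

```text
time: 17.27
position: [0.5496, 0.1105, 0.0789]
tool_rot: [0.714, 0.7, -0.0, -0.0]
ft_force: [-0.8, 2.4, 3.4]
grip_width: 0.0356
grip_force: 59.9
```

```bash
python3 -c "
from h import *
st()"
```

```text
t 17.27 p [0.5496 0.1105 0.0789] yaw -1.11 z [-0. -0. -1.] q [-0.    0.68  1.72 -0.    0.73  0.02] F [-0.8  2.4  3.4] M [0.19 0.11 0.19] w 0.0356 59.94088042527437
```

move_arm(series="0 0 0 0 0 1.5;0 0 0 0 0 3;0 0 0 0 0 4.5;0 0 0 0 0 6")

```text
time: 17.6
position: [0.5494, 0.1105, 0.0789]
tool_rot: [0.75, 0.662, -0.0, -0.0]
ft_force: [0.0, 2.3, 3.8]
grip_width: 0.0356
grip_force: 59.9
```

```bash
python3 -c "
from h import *
st()"
```

```text
t 17.6 p [0.5494 0.1105 0.0789] yaw -7.11 z [-0. -0. -1.] q [-0.    0.68  1.72 -0.    0.73  0.12] F [0.  2.3 3.8] M [0.16 0.11 0.16] w 0.0356 59.94080758304335
```

move_arm(series="0 0 0 0 0 1.5;0 0 0 0 0 3;0 0 0 0 0 4.5;0 0 0 0 0 6")

```text
time: 17.93
position: [0.5494, 0.1105, 0.0789]
tool_rot: [0.783, 0.622, -0.0, -0.0]
ft_force: [-0.9, 1.4, 4.1]
grip_width: 0.0354
grip_force: 59.9
```

```bash
python3 -c "
from h import *
st()"
```

```text
t 17.93 p [0.5494 0.1105 0.0789] yaw -13.11 z [-0.001 -0.    -1.   ] q [-0.    0.68  1.72 -0.    0.73  0.23] F [-0.9  1.4  4.1] M [0.11 0.2  0.17] w 0.0354 59.94085431913845
```

move_arm(series="0 0 0 0 0 1.5;0 0 0 0 0 3;0 0 0 0 0 4.5;0 0 0 0 0 6")

```text
time: 18.27
position: [0.5493, 0.1105, 0.0789]
tool_rot: [0.815, 0.58, -0.0, -0.0]
ft_force: [-0.4, 1.2, 3.3]
grip_width: 0.0353
grip_force: 59.9
```

```bash
python3 -c "
from h import *
st()"
```

```text
t 18.27 p [0.5493 0.1105 0.0789] yaw -19.09 z [-0.001 -0.    -1.   ] q [-0.    0.68  1.72 -0.    0.73  0.33] F [-0.4  1.2  3.3] M [0.15 0.2  0.28] w 0.0353 59.94676575763151
```

move_arm(series="0 0 0 0 0 1.5;0 0 0 0 0 3;0 0 0 0 0 4")

```text
time: 18.52
position: [0.5493, 0.1106, 0.0789]
tool_rot: [0.834, 0.551, -0.0, -0.0]
ft_force: [-0.7, 1.4, 4.7]
grip_width: 0.0356
grip_force: 60.0
```

```bash
python3 -c "
from h import *
st()"
```

```text
t 18.52 p [0.5493 0.1106 0.0789] yaw -23.08 z [-0.001 -0.    -1.   ] q [-0.    0.68  1.72 -0.    0.73  0.4 ] F [-0.7  1.4  4.7] M [0.25 0.32 0.4 ] w 0.0356 59.97408464318141
```

move_arm(series="0 0 0 0 0 1;0 0 0 0 0 2;0 0 0 0 0 3")

```text
time: 18.77
position: [0.5493, 0.1105, 0.0789]
tool_rot: [0.849, 0.529, -0.0, -0.0]
ft_force: [-2.1, 2.3, 5.7]
grip_width: 0.0352
grip_force: 60.0
```

```bash
python3 -c "
from h import *
st()"
```

```text
t 18.77 p [0.5493 0.1105 0.0789] yaw -26.11 z [-0.001 -0.    -1.   ] q [-0.    0.68  1.72 -0.    0.73  0.46] F [-2.1  2.3  5.7] M [0.3  0.31 0.64] w 0.0352 60.04006770614069
```

move_arm(series="0 0 0 0 0 0.5;0 0 0 0 0 1;0 0 0 0 0 1.5")

```text
time: 19.02
position: [0.5492, 0.1106, 0.0789]
tool_rot: [0.855, 0.519, -0.0, 0.0]
ft_force: [-2.1, 1.7, 5.2]
grip_width: 0.0352
grip_force: 60.1
```

```bash
python3 -c "
from h import *
st()"
```

```text
t 19.02 p [0.5492 0.1106 0.0789] yaw -27.54 z [-0.001 -0.001 -1.   ] q [-0.    0.68  1.72 -0.    0.73  0.48] F [-2.1  1.7  5.2] M [0.27 0.38 0.86] w 0.0352 60.067108527291566
```

```bash
python3 -c "
from h import *
for i in range(5): robot.camera('wrist'); print(round(robot.get_obs()['moment'][2],3))
st()"
```

```text
0.716
0.698
0.713
0.747
0.674
t 19.27 p [0.5492 0.1106 0.0789] yaw -27.53 z [-0.001 -0.    -1.   ] q [-0.    0.68  1.72 -0.    0.73  0.48] F [-1.4  1.6  5.6] M [0.31 0.35 0.67] w 0.0354 60.05363090720493
```

move_arm(series="0 0 0 0 0 0.5;0 0 0 0 0 1;0 0 0 0 0 1")

```text
time: 19.52
position: [0.5492, 0.1106, 0.0789]
tool_rot: [0.859, 0.511, -0.0, 0.0]
ft_force: [-2.0, 2.3, 5.4]
grip_width: 0.0355
grip_force: 60.1
```

```bash
python3 -c "
from h import *
st()
for i in range(4): robot.camera('wrist'); print(round(robot.get_obs()['moment'][2],3))
st()"
```

```text
t 19.52 p [0.5492 0.1106 0.0789] yaw -28.51 z [-0.001 -0.001 -1.   ] q [-0.    0.68  1.72 -0.    0.73  0.5 ] F [-2.   2.3  5.4] M [0.3  0.38 0.84] w 0.0355 60.06862379988888
0.789
0.818
0.769
0.754
t 19.72 p [0.5492 0.1106 0.0789] yaw -28.5 z [-0.001 -0.001 -1.   ] q [-0.    0.68  1.72 -0.    0.73  0.5 ] F [-1.1  2.   4.6] M [0.3  0.39 0.75] w 0.0359 60.068190496531315
```

About 0.8 N m is reached and holding, so I'll let go and lift off straight up.

move_arm(series="0 0 0 0 0 0;0 0 0 0 0 0;0 0 0 0 0 0;0 0 0 0 0 0;0 0 0 0 0 0", jaw=0.75)

```text
time: 20.13
position: [0.5497, 0.1102, 0.0784]
tool_rot: [0.86, 0.51, -0.0, -0.0]
ft_force: [-0.6, 0.0, 0.2]
grip_width: 0.0603
grip_force: 0.0
```

move_arm(series="0 0 -15 0 0 0;0 0 -40 0 0 0;0 0 -75 0 0 0;0 0 -110 0 0 0;0 0 -140 0 0 0;-80 0 -150 0 0 0;-80 0 -150 0 0 0;-80 0 -150 0 0 0")

```text
time: 20.8
position: [0.5086, 0.0364, 0.2298]
tool_rot: [0.861, 0.509, -0.001, 0.001]
ft_force: [-1.4, 0.6, -0.9]
grip_width: 0.0652
grip_force: 0.0
```

Run:
```python
from h import *; import cv2
st()
for c in ["scene","side","wrist"]:
    p=robot.camera(c)
    for t in ["spanner_mouth","spanner_grip","jam_nut","stop_pin","ring_gauge","setting_master","sample_dish"]:
        print(c,t,[(np.round(x["xyz"],4).tolist(),round(x["p"],2)) for x in robot.tip_of(p,t)[:1]])
```

```text
t 20.8 p [0.5086 0.0364 0.2298] yaw -28.86 z [-0.002 -0.003 -1.   ] q [-0.15  0.39  1.73 -0.    1.02  0.36] F [-1.4  0.6 -0.9] M [-0.16  0.2  -0.05] w 0.0652 0.0
scene spanner_mouth [([0.5466, 0.112, 0.0426], 0.8)]
scene spanner_grip [([0.5176, -0.0203, 0.044], 0.78)]
scene jam_nut [([0.551, 0.1128, 0.0639], 0.73)]
scene stop_pin [([0.5105, 0.0196, 0.0375], 0.49)]
scene ring_gauge [([0.6521, 0.2898, 0.0002], 0.59)]
scene setting_master [([0.5319, 0.2617, 0.002], 0.72)]
scene sample_dish [([0.6507, -0.0564, -0.0023], 0.76)]
side spanner_mouth [([0.5502, 0.1112, 0.0427], 0.57)]
side spanner_grip [([0.5145, -0.0157, 0.0454], 0.71)]
side jam_nut [([0.5482, 0.1108, 0.0639], 0.66)]
side stop_pin [([0.5126, 0.0176, 0.0406], 0.61)]
side ring_gauge []
side setting_master [([0.5329, 0.2597, -0.0016], 0.61)]
side sample_dish [([0.5514, 0.1117, 0.0656], 0.72)]
wrist spanner_mouth []
wrist spanner_grip [([0.5151, -0.0222, 0.0465], 0.89)]
wrist jam_nut [([0.5524, 0.113, 0.065], 0.73)]
wrist stop_pin [([0.513, 0.0144, 0.0364], 0.5)]
wrist ring_gauge []
wrist setting_master [([0.5495, 0.1103, 0.0623], 0.44)]
wrist sample_dish []
```

The spanner is on the nut with its handle at the pin, the bystanders haven't moved, and the robot is clear, so I'm handing in.

```bash
python3 -c "
from rig import robot
print(robot.hand_in())"
```

```text
the job is handed in; nothing more can be done
None
```

I handed in the job at about 21 s: the spanner is fully on the lower nut with its handle beside the stop pin, the jam nut is tightened to about 0.8 N m, and the gripper has let go and moved clear. The ring gauge, setting master and dish showed no movement. I did not measure the lower nut's angle directly, and no verdict came back.

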